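# Background reading on the laser line

## Robot

A 7-joint arm with a two-finger parallel gripper is mounted at the origin on a cart in front of the work surface, level with it; the furniture and walls round the work are solid. World frame = base frame: x ahead of the robot, y to its left, z up, the work surface at z = 0. Lengths are in m, angles in rad, forces in N, time in s.
With the tool pointing down it reaches from about 0.425 to 0.875 m from the base axis. Payload 8.4 kg.
Tool frame: the origin (TCP) lies midway between the tips of the shut fingers; the grasp point (between the pads) lies 19 mm behind it (manip.grip_depth is the distance from the TCP to the grasp point, in m); z points along the fingers, y is the line along which they close (so a half turn about z gives the same grasp; the last joint's range is limited). The gripper opens to 87 mm and grips with 3 to 60 N. Pads are 19 mm wide; open, the fingers measure 117 mm over their backs; the gripper's body (75 mm by 190 mm) begins 51 mm behind the grasp point.
Start: joints at [-1.3, 0.333, 0.04, 1.465, -0.013, 1.343, -0.059], TCP at [0.235, 0.606, 0.185] pointing down, gripper open.
Joint ranges: [-2.58, 2.58], [-0.38, 2.09], [-1.3, 1.39], [0.25, 2.4], [-1.5, 4.64], [0.08, 2.09], [-2.65, 2.65]. Speed limits (rad/s): [2.22, 2.22, 2.79, 2.79, 3.14, 3.14, 3.14].

## Interface

Orientations are given as a unit quaternion [x, y, z, w].
In Python, from workcell import manip, imaging gives the robot as it stands.
- The arm moves only by the tool step_arm, never from a script. Its argument "motion" is a list of rows, each an object with "fingers": the opening, from 0 (shut) to 1 (fully open); "travel": the shift along the tool's x, y, z in mm, a list of three; "yaw": the turn about the tool's z in rad. A call has 1 to 20 rows; each row is the pose to reach, as a shift and turn from the pose commanded when the call began, along the tool's axes at that moment; what a row does not reach only later rows make up. A row lasts 1/8 s, in which the tool goes at most 62.5 mm and 10.7 degrees, less where a joint would pass 70% of its speed; a pose out of reach is approached as far as the arm can. A call with a gripper value outside its range is refused whole. The fingers move at their own pace and stop on an object; the grip force is fixed at half the most. Time passes only in rows, so rows that repeat a pose let the fingers close. It gives the time, the measured TCP pose, the force, the opening and the grip force at its end, in the units of the state.
- manip.observe(): the state, without advancing time (a new reading comes with each control period).
- imaging.grab_frame(name): name is "side" or "top" or "wrist"; returns a dict with "color" (480x640x3 uint8, red, green, blue), "K" (3x3 intrinsics, pixels), "R" (3x3) and "t" (3): a world point X has camera coordinates R X + t; the wrist camera has in their place "tool_from_camera" (4x4, takes a point from camera to tool coordinates, whose origin is the TCP and whose axes are the flange's). Camera axes: x right, y down, z forward; pixel columns grow to the right and rows downward; lengths in m; the calibration is good to about 2 mm. A picture is of the moment at which its call begins: read the wrist's pose just before it. There is no depth.
- manip.hand_in(): hands the job in; it is judged then, once.
The state is a dict: "time": time; "q": joint angles; "qd": joint speeds; "joint_efforts": joint torques, N m; "tool_pos": TCP position; "tool_rot": TCP orientation; "wrist_force": force on the tool from outside, world axes, zero at the start; "moment": the same for the moment, N m; "gripper_width": opening from 0.0 (shut) to 1.0 (fully open); "gripper_force": force on a finger pad.
Only numpy, scipy, OpenCV 4.12 (cv2) and the standard library are available. Lean on these libraries where they do the work, as an engineer would, in place of code of your own. Each camera call takes 0.05 s, during which the arm holds its last target. There are 200 camera calls.

## Task

The power sensor at the end of the optical rail is about to take its background reading. With the fingertips, gently push the flip mount's filter arm over and right down onto its stop, so that the filter is out of the beam. Then block the beam at the iris: hold the fingertips just in front of the iris opening, on the laser's side and covering it, without touching anything, and stay there for a good two seconds while the meter reads. Finally take the hand well clear of the line; nothing is grasped or lifted, no other optic is ever touched, and the loose things stay where they are.

Things in the scene. Friction and masses are not known exactly. Their poses are not given: they have to be found in the camera images.
- rail: aluminium optical rail 540x50x12, fixed, left to right before the robot. Origin: centre of its underside; x: the way the beam goes (laser at the left, sensor at the right), y: across, away from the robot, z: up. Five optics are bolted on it with the same axes, on carriers 66 long in y; flip mount, lens and iris stand in any order near x = -80, 10, 100. The beam runs over its centre line, 111 above the worktop.
- laser: laser diode module near x = -215 of the rail: aluminium tube 30 in diameter, 86 long, along the beam, in a black clamp block on a post (top 138 above the worktop); fixed. Origin: centre of the underside of its carrier, on the rail's top.
- flip: flip mount: black base 25x58x10, steel post, black head (26 across, top at z = 62) and on it an arm with a round framed red-tinted filter; all fixed but the arm. Origin: centre of the underside of its base, 20 above the worktop; x along the beam, y away from the robot, z up. Arm at 0: frame 8 thick in x, 34 in diameter, centre y = 0, z = 91; on it a tab 10 (x) by 8 (y), z = 108 to 117.
- flip_arm (a joint): hinge of the filter arm, about x at the flip mount's y = -10, z = 68. 0: upright, filter in the beam; grows as the arm swings over towards the robot (-y); 1.57: on its stop, arm level, filter out of the beam, frame's top edge then at z = 95, tab's end at y = -59. Starts at 0 to 0.25. Light (friction 0.02 Nm, a little damping: about 1 N at the tab); stays about where it is left.
- flip_hinge (a point): point on the hinge line of the filter arm, in the middle of the arm's thickness; x along the beam, y away from the robot, z up. Fixed, 88 above the worktop.
- filter_tab (a point): middle of the tab at the free end of the filter arm, 45 from the hinge line; moves with the arm. The arm swings freely when pushed here and followed round; pushed level at the frame's rim it binds. A black platform 90 high begins 15 to 160 behind the rail's right half; nothing else near the rail but its optics stands higher than 62.
- iris: iris diaphragm: thin upright black disc, 40 in diameter, 4 thick, with a small hole in its middle and a thin lever at its rim towards the robot, on a black post holder (26 wide along the beam, top at z = 50, thumbscrew towards the robot); fixed. Origin: centre of the underside of its base, 34 above the worktop. The lens has a similar ring, but with glass and no lever.
- iris_opening (a point): centre of the iris's hole, 111 above the worktop; x along the beam (laser's side: -x), y away from the robot, z up. Disc faces at x = -2 and 2, lever out to x = -6 at y = -19 to -29. To block the beam, bring the grasp point (between the pads, about 19 short of the fingertips) to x = -60 to -12, y within 11, z = -30 to 18, the fingers clear of the disc; pointing down they then cover the hole.
- lens: plano-convex lens in a black ring 35 in diameter on a steel post and slotted base; fixed. Origin: centre of the underside of its base, 33.5 above the worktop; the ring reaches z = 60 to 95 above that, 12 thick along x.
- sensor_stand: stand of the power sensor: carrier and post with the flat black sensor head (60x42x14) upright on it, its window towards the laser; fixed. Origin: centre of the underside of its carrier; the head's top is about 133 above the worktop.
- lens_tube: loose bystander: black tube 32 in diameter, 56 high, with a red cap, beside the rail. Origin: centre of its underside.
- lens_ring: loose bystander: short black tube 30 in diameter, 26 high. Origin: centre of its underside.
- fork_a: loose bystander: bright clamping fork 42x70x16, lying flat. Origin: centre of its underside.
- hex_key: loose bystander: bright hex key 31x83x5, lying flat. Origin: centre of its underside.
- objective_can: loose bystander: black canister with a white screw cap, 36 in diameter, 61 high. Origin: centre of its underside.
- mirror_mount: loose bystander: mirror in a square black mount on a post, 46x58x97, behind the rail at the left. Origin: centre of its underside.
- oil_dropper: loose bystander: small amber dropper bottle 29 in diameter, 89 high, at the right. Origin: centre of its underside.

How it is judged:
On the way, in this order (a step that is already met when the one before it is completed fails the run):
1. the filter arm is pushed right down to its side (value of joint flip_arm above 1.45 rad), for 0.2 s.
2. with the filter down, the fingertips cover the iris opening on the laser's side, touching nothing, for two seconds (value of joint flip_arm above 1.45 rad and x of the grasp point in the frame of iris_opening between -0.06 and -0.012 m and y of the grasp point in the frame of iris_opening between -0.011 and 0.011 m and z of the grasp point in the frame of iris_opening between -0.03 and 0.018 m and contact force between the fingers and anything else below 0.2 N), for 2 s.
At the end, for the whole second after the job is handed in: the filter arm is down (over 1.45 rad of 1.57) and at rest, the hand is more than 120 mm from the iris opening, and every loose thing is within 8 mm of where it stood (value of joint flip_arm above 1.45 rad and distance between the grasp point and iris_opening above 0.12 m and distance of each of lens_tube, lens_ring, fork_a, hex_key, objective_can, mirror_mount, oil_dropper from where it was at the start of the episode below 0.008 m and velocity of joint flip_arm below 0.05 rad/s); the robot touches nothing.
It fails at once if the iris is touched (contact force between any of the fingers, the arm and iris above 0.5 N).
It fails at once if the laser, the lens or the power sensor is touched (contact force between any of the fingers, the arm and laser above 0.5 N or contact force between any of the fingers, the arm and lens above 0.5 N or contact force between any of the fingers, the arm and sensor_stand above 0.5 N).
It fails at once if the flip mount is pushed hard (over 40 N) (contact force between any of the fingers, the arm and flip above 40 N).
It fails at once if a loose bystander is lifted, carried or pushed away (over 8 mm) (distance of any of lens_tube, lens_ring, fork_a, hex_key, objective_can, mirror_mount, oil_dropper from where it was at the start of the episode above 0.008 m).
It also fails if it takes over 51 s, if anything falls off the work surface, if the arm or the gripper's body presses on something with over 40 N, if the wrist force passes 120 N, or if a joint passes its speed limit or range.

## Working session

There is one attempt and no reset: what is moved stays moved. The work goes in short steps, Python scripts to look and compute and a tool call to move; the robot and the scene stay as the last step left them, time stands still between calls to the robot, and variables do not carry over. Pictures are saved under pics/ and viewed, at most 10 in all, crops included, and the job is handed in when it is done.

Besides the shell and the picture viewer there is one more tool, called after "Call:" by a JSON object that holds its "fn" and its "kwargs". step_arm: Moves the arm, as the interface text tells. Its arguments: {"type":"object","properties":{"motion":{"type":"array","items":{"type":"object","properties":{"fingers":{"type":"number"},"travel":{"type":"array","items":{"type":"number"}},"yaw":{"type":"number"}}}}},"required":["motion"]}

```bash
mkdir -p pics
python3 - <<'E'
from workcell import manip, imaging
import cv2,numpy as np,pickle
s=manip.observe();print(s['tool_pos'],s['tool_rot'],s['time'])
d={}
for n in("side","top"):
    f=imaging.grab_frame(n);d[n]=f;cv2.imwrite(f'pics/{n}0.png',f['color'][:,:,::-1]);C=-f['R'].T@f['t'];print(n,C,f['R'][2],f['K'][0,0])
pickle.dump(d,open('f0.pkl','wb'))
E
```

```text
[0.23473137 0.60555276 0.18406547] [ 1.83811751e-01  9.82961123e-01 -8.14733052e-04 -8.64586437e-05] 0.0
side [ 0.13982642 -1.00337781  0.79640292] [ 0.35760901  0.74461467 -0.56361759] 500.414532860266
top [ 0.33433336 -0.0731274   1.29733126] [ 0.2290932   0.00190643 -0.97340263] 569.037228714716
```

View pics/top0.png

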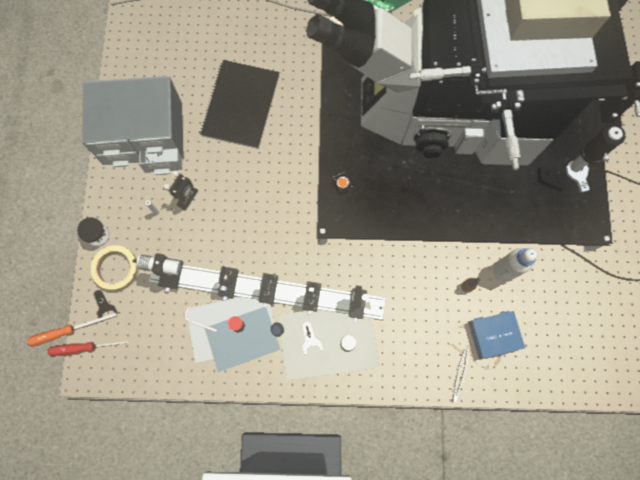

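View pics/side0.png

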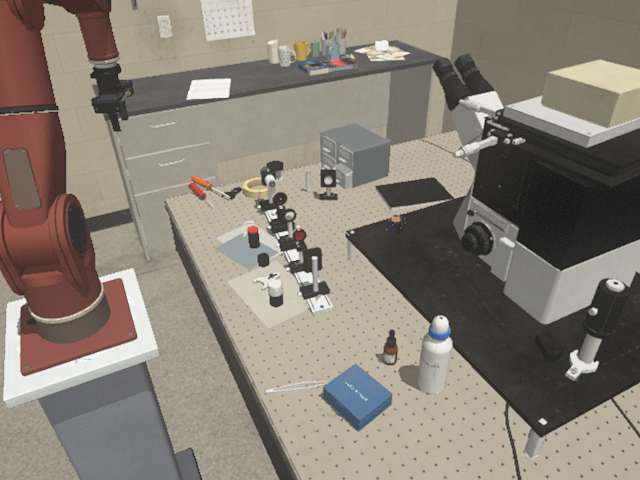

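The top view shows the rail running from (140,262) to (384,308), with the laser at the left and the sensor at the right. In the side view a red filter shows near (300,237). I'll zoom in on both.

Run:
```python
import cv2,pickle,numpy as np
d=pickle.load(open('f0.pkl','rb'))
a=d['top']['color'][235:335,130:395,::-1]; b=d['side']['color'][155:320,235:345,::-1]
a=cv2.resize(a,None,fx=3,fy=3,interpolation=cv2.INTER_CUBIC)
cv2.imwrite('pics/topc.png',a)
cv2.imwrite('pics/sidec.png',cv2.resize(b,None,fx=3.6,fy=3.6,interpolation=cv2.INTER_CUBIC))
# rail ends on z=.012 in top view
def ray(f,u,v,z):
    C=-f['R'].T@f['t'];r=f['R'].T@np.linalg.solve(f['K'],[u,v,1.]);return C+r*(z-C[2])/r[2]
for p in[(384,308),(140,262),(384,297),(381,318)]:print(p,ray(d['top'],*p,.012))
```

```text
(384, 308) [ 0.51401971 -0.22846973  0.012     ]
(140, 262) [0.60603554 0.33493364 0.012     ]
(384, 297) [ 0.53923485 -0.22851512  0.012     ]
(381, 318) [ 0.49111365 -0.22164379  0.012     ]
```

View pics/topc.png

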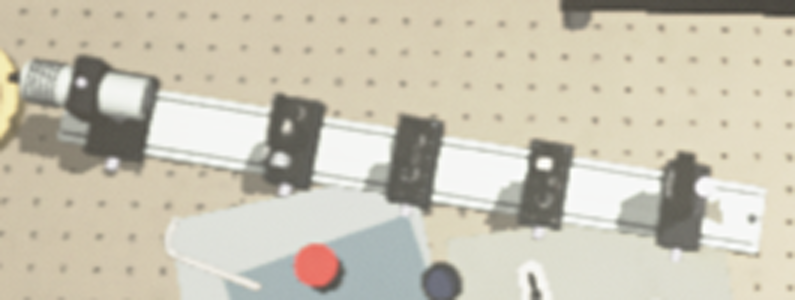

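View pics/sidec.png

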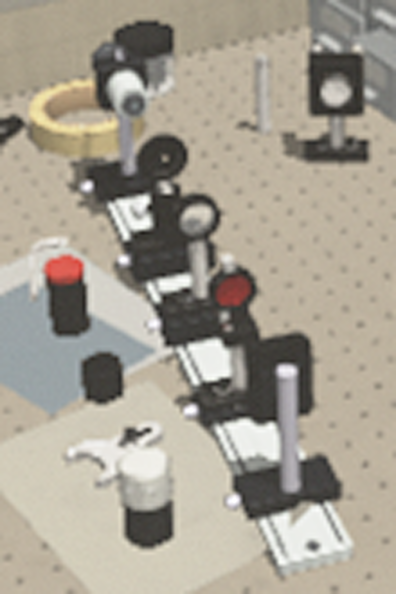

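The order along the beam is iris (first carrier), lens (second), flip mount with the red filter (third), then sensor. I'll compute the rail frame from the rail edges and check it against the red filter in the side view.

```bash
cat > h.py <<'E'
import numpy as np,pickle,cv2
d=pickle.load(open('f0.pkl','rb'))
def ray(f,u,v):
    C=-f['R'].T@f['t'];return C,f['R'].T@np.linalg.solve(f['K'],[u,v,1.])
def onz(f,u,v,z):
    C,r=ray(f,u,v);return C+r*(z-C[2])/r[2]
def tri(A,B):
    (C,r),(D,s)=A,B
    k=np.linalg.lstsq(np.c_[r,-s],D-C,rcond=None)[0];P,Q=C+k[0]*r,D+k[1]*s
    return (P+Q)/2,np.linalg.norm(P-Q)
T=d['top'];S=d['side']
c=lambda u,v,z:onz(T,130+u/3,235+v/3,z)
a=(c(160,92,.012)+c(145,160,.012))/2; e=c(761,220,.012)
ax=(e-a)/np.linalg.norm(e-a); ay=np.array([-ax[1],ax[0],0]); O=e-.27*ax
rel=lambda P:((P-O)@ax*1e3,(P-O)@ay*1e3,P[2]*1e3)
E
python3 - <<'E'
from h import *
np.set_printoptions(precision=4,suppress=True)
print('ax',ax,'ay',ay,'O',O)
for n,p,z in[('c1',(295,142),.034),('c2',(415,162),.033),('c3',(549,184),.030),('sens',(680,205),.03)]:print(n,c(*p,z),rel(c(*p,z)))
print('width',np.linalg.norm(c(160,92,.012)-c(145,160,.012)))
im=S['color'].astype(int);sub=np.zeros(im.shape[:2],bool);sub[220:250,285:315]=1
m=(im[:,:,0]>1.8*im[:,:,1])&(im[:,:,0]>70)&sub;v,u=np.nonzero(m);print('red',u.mean(),v.mean(),m.sum())
C,r=ray(S,u.mean(),v.mean());
for z in(.105,.111):print(onz(S,u.mean(),v.mean(),z),rel(onz(S,u.mean(),v.mean(),z)))
C,r=ray(S,235+168/3.6,155+157/3.6);P=C+r*(.111-C[2])/r[2];print('iris',P,rel(P))
print('lens',rel(onz(S,235+198/3.6,155+215/3.6,.111)))
# top-view location of flip tab prediction
P=O+.1*ax+[0,0,0];P[2]=.132;q=T['K']@(T['R']@P+T['t']);q=q/q[2];print('tab predicted crop px',(q[0]-130)*3,(q[1]-235)*3)
E
```

```text
ax [-0.1283 -0.9917  0.    ] ay [ 0.9917 -0.1283  0.    ] O [0.5479 0.0401 0.012 ]
c1 [0.5599 0.1248 0.034 ] (np.float64(-85.5644706972745), np.float64(1.0306734675117122), np.float64(34.00000000000003))
c2 [0.5472 0.0341 0.033 ] (np.float64(5.945271556319551), np.float64(0.10808992823729004), np.float64(32.999999999999915))
c3 [ 0.5337 -0.0667  0.03  ] (np.float64(107.69121394086643), np.float64(-0.376648700707476), np.float64(30.00000000000003))
sens [ 0.5204 -0.165   0.03  ] (np.float64(206.8939595282186), np.float64(-0.9252299128125359), np.float64(30.00000000000003))
width 0.05365086881306139
red 299.2830188679245 235.58490566037736 53
[ 0.5344 -0.0589  0.105 ] (np.float64(99.87095638104776), np.float64(-0.6905044448615812), np.float64(104.99999999999999))
[ 0.531  -0.0671  0.111 ] (np.float64(108.43862292362576), np.float64(-3.034821118437443), np.float64(110.99999999999999))
iris [0.5631 0.1209 0.111 ] (np.float64(-82.13172391248334), np.float64(4.7366996914412605), np.float64(110.99999999999999))
lens (np.float64(7.028190704226085), np.float64(2.7303040303309793), np.float64(110.99999999999999))
tab predicted crop px 537.9676467324837 158.7677372550155
```

```bash
cat >> h.py <<'E'
from scipy.spatial.transform import Rotation as Rn
def go(s,P):
    R=Rn.from_quat(s['tool_rot']).as_matrix();x=-ay
    t=R.T@x
    return R.T@(np.array(P)-s['tool_pos'])*1e3, np.arctan2(t[1],t[0])
fl=O+.1077*ax;ir=O-.084*ax
at=lambda B,x,y,z:np.r_[(B+ax*x/1e3+ay*y/1e3)[:2],z/1e3]
E
python3 - <<'E'
from h import *
from workcell import manip,imaging
s=manip.observe();print(go(s,at(fl,0,45,235)),np.round(imaging.grab_frame('wrist')['tool_from_camera'],3))
E
```

```text
(array([-565.7561437 , -508.05003375,  -50.06167086]), np.float64(-0.2412081455024392)) [[-0.    -0.964 -0.267  0.073]
 [ 1.    -0.     0.     0.001]
 [-0.    -0.267  0.964 -0.199]
 [ 0.     0.     0.     1.   ]]
```

Call:
{"fn": "step_arm", "kwargs": {"motion": [{"fingers": 0,"travel": [0,0,-50],"yaw": 0},{"fingers": 0,"travel": [-40,-36,-50],"yaw": -0.1},{"fingers": 0,"travel": [-80,-72,-50],"yaw": -0.2},{"fingers": 0,"travel": [-120,-108,-50],"yaw": -0.241},{"fingers": 0,"travel": [-160,-144,-50],"yaw": -0.241},{"fingers": 0,"travel": [-200,-180,-50],"yaw": -0.241},{"fingers": 0,"travel": [-240,-216,-50],"yaw": -0.241},{"fingers": 0,"travel": [-280,-252,-50],"yaw": -0.241},{"fingers": 0,"travel": [-320,-288,-50],"yaw": -0.241},{"fingers": 0,"travel": [-360,-324,-50],"yaw": -0.241},{"fingers": 0,"travel": [-400,-360,-50],"yaw": -0.241},{"fingers": 0,"travel": [-440,-396,-50],"yaw": -0.241},{"fingers": 0,"travel": [-480,-432,-50],"yaw": -0.241},{"fingers": 0,"travel": [-520,-468,-50],"yaw": -0.241},{"fingers": 0,"travel": [-566,-508,-50],"yaw": -0.241},{"fingers": 0,"travel": [-566,-508,-50],"yaw": -0.241},{"fingers": 0,"travel": [-566,-508,-50],"yaw": -0.241}]}}

```text
time: 2.28
tool_pos: [0.5788, -0.0719, 0.2345]
tool_rot: [0.065, 0.998, 0.0, -0.0]
wrist_force: [0.5, 1.3, 0.8]
gripper_width: 0.003
gripper_force: 0.0
```

Run:
```python
from h import *
from workcell import manip,imaging
s=manip.observe();f=imaging.grab_frame('wrist')
print(s['time'],s['tool_pos'],s['wrist_force'],go(s,at(fl,0,45,235)))
pickle.dump((s,f),open('w1.pkl','wb'));cv2.imwrite('pics/w1.png',f['color'][:,:,::-1])
```

```text
2.275 [ 0.57879945 -0.07191907  0.2345189 ] [0.54423979 1.25064169 0.76127563] (array([ 0.03551426, -0.61483313, -0.48103566]), np.float64(-0.0005674260852303163))
```

View pics/w1.png

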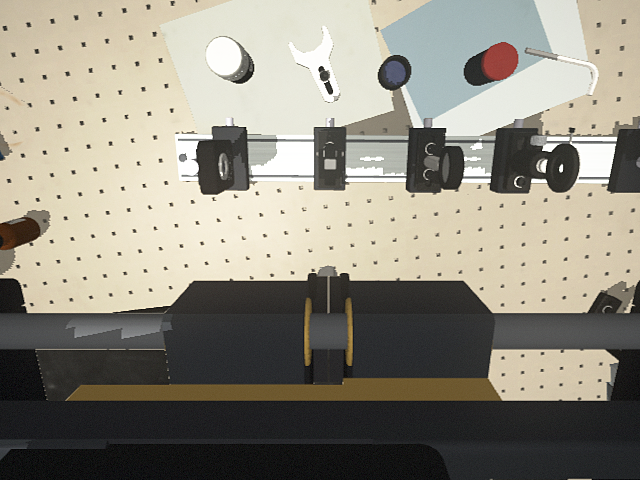

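The wrist view shows the rail across rows 132-185, with the sensor at (215,165), flip mount at (330,157), lens at (435,160) and iris at (555,165). I'll zoom in and overlay where the model expects the flip and iris points to be.

```bash
cat >> h.py <<'E'
def wcam(s,f):
    M=np.eye(4);M[:3,:3]=Rn.from_quat(s['tool_rot']).as_matrix();M[:3,3]=s['tool_pos']
    W=M@f['tool_from_camera'];R=W[:3,:3].T
    return dict(K=f['K'],R=R,t=-R@W[:3,3],color=f['color'])
def px(f,P):
    q=f['K']@(f['R']@P+f['t']);return q[:2]/q[2]
E
python3 - <<'E'
from h import *
s,f=pickle.load(open('w1.pkl','rb'));w=wcam(s,f)
im=cv2.resize(f['color'][105:205,290:610,::-1],None,fx=2.5,fy=2.5,interpolation=cv2.INTER_CUBIC);im=cv2.resize(np.ascontiguousarray(im),(800,250))
for B,x,y,z,cl in[(fl,0,0,137,(0,255,0)),(fl,0,-10,88,(255,0,255)),(fl,0,0,30,(0,255,255)),(ir,0,0,111,(0,255,0)),(ir,0,0,34,(0,255,255)),(ir,-4,-29,111,(255,0,255))]:
    p=px(w,at(B,x,y,z));print(x,y,z,p);q=tuple(int(v) for v in (p-[290,105])*2.5);cv2.drawMarker(im,q,cl,0,7,1)
big=cv2.resize(f['color'][120:200,295:365,::-1],None,fx=4.3,fy=4.3,interpolation=cv2.INTER_CUBIC)
o=np.zeros((600,800,3),np.uint8);o[:250]=im;o[255:255+big.shape[0],:big.shape[1]]=big
big=cv2.resize(f['color'][120:200,525:595,::-1],None,fx=4.3,fy=4.3,interpolation=cv2.INTER_CUBIC);o[255:255+big.shape[0],400:400+big.shape[1]]=big
cv2.imwrite('pics/w1c.png',o)
E
```

```text
0 0 137 [326.20698613 168.05775057]
0 -10 88 [326.42926266 151.2680385 ]
0 0 30 [326.66112089 158.21299373]
0 0 111 [557.71161535 164.92219811]
0 0 34 [514.28856925 158.36065633]
-4 -29 111 [568.34144193 128.56828094]
```

View pics/w1c.png

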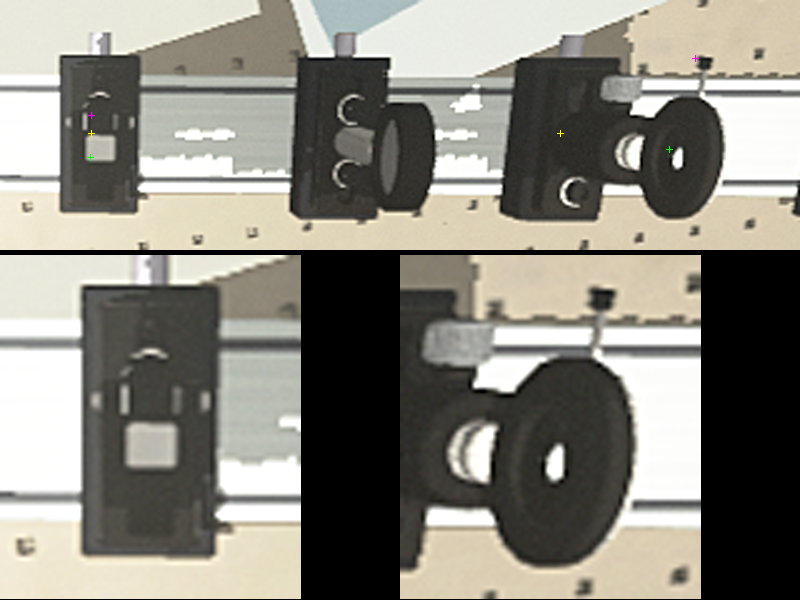

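Run:
```python
from h import *
s,f=pickle.load(open('w1.pkl','rb'));w=wcam(s,f)
R2=lambda B,P:((P-B)@ax*1e3,(P-B)@ay*1e3)
print('tab',R2(fl,onz(w,330.3,164.2,.137)),'iris',R2(ir,onz(w,561,168.4,.111)))
# carrier edges of flip, top z .020/.030: crop corners
for u,v in[(82,288),(217,288),(82,555),(217,555)]:print(R2(fl,onz(w,295+u/4.3,120+(v-255)/4.3,.020)))
for v in(78.5,190):print('rail edge',R2(fl,onz(w,290+10/2.5,105+v/2.5,.012)))
for p in[(124,402),(178,402)]:print('head z82/88',R2(fl,onz(w,295+p[0]/4.3,120+(p[1]-255)/4.3,.088)))
```

```text
tab (np.float64(-3.121770148429064), np.float64(-2.9024254708031205)) iris (np.float64(-3.1829142997383286), np.float64(2.852375518813649))
(np.float64(13.024834405742252), np.float64(-30.3873644323059))
(np.float64(-19.491728264994546), np.float64(-30.366100462761636))
(np.float64(13.690776027125162), np.float64(34.16853973975302))
(np.float64(-20.22935915316082), np.float64(34.19160979177111))
rail edge (np.float64(34.70672629920259), np.float64(-21.534086440892054))
rail edge (np.float64(35.85093064959486), np.float64(25.719143513820022))
head z82/88 (np.float64(2.2881361373461426), np.float64(-7.48803772814175))
head z82/88 (np.float64(-8.776222389719129), np.float64(-7.480681552729011))
```

Call:
{"fn": "step_arm", "kwargs": {"motion": [{"fingers": 0,"travel": [13,2.5,30],"yaw": 0},{"fingers": 0,"travel": [13,2.5,60],"yaw": 0},{"fingers": 0,"travel": [13,2.5,85],"yaw": 0},{"fingers": 0,"travel": [13,2.5,101.5],"yaw": 0},{"fingers": 0,"travel": [13,2.5,101.5],"yaw": 0},{"fingers": 0,"travel": [13,2.5,101.5],"yaw": 0}]}}

```text
time: 3.08
tool_pos: [0.5671, -0.0678, 0.1345]
tool_rot: [0.064, 0.998, 0.0, 0.001]
wrist_force: [-0.2, 0.4, 0.9]
gripper_width: 0.005
gripper_force: 0.0
```

```bash
cat >> h.py <<'E'
fl=fl-.0031*ax+.0022*ay;ir=ir-.0032*ax+.0025*ay
E
python3 - <<'E'
from h import *
from workcell import manip
s=manip.observe();print(s['wrist_force'],go(s,at(fl,0,30,133)))
E
```

```text
[-0.17426033  0.38582634  0.86186754] (array([ 0.6869311 , -0.08351176,  1.48344437]), np.float64(0.00022986810074881293))
```

Call:
{"fn": "step_arm", "kwargs": {"motion": [{"fingers": 0,"travel": [8,0,1],"yaw": 0},{"fingers": 0,"travel": [14,0,1],"yaw": 0},{"fingers": 0,"travel": [20,0,0.5],"yaw": 0},{"fingers": 0,"travel": [26,0,0],"yaw": 0},{"fingers": 0,"travel": [31,0,-0.5],"yaw": 0},{"fingers": 0,"travel": [36,0,-0.5],"yaw": 0},{"fingers": 0,"travel": [41,0,0],"yaw": 0},{"fingers": 0,"travel": [45.5,0,1.5],"yaw": 0},{"fingers": 0,"travel": [50,0,3],"yaw": 0},{"fingers": 0,"travel": [54,0,5],"yaw": 0},{"fingers": 0,"travel": [58,0,6.5],"yaw": 0},{"fingers": 0,"travel": [62,0,8.5],"yaw": 0},{"fingers": 0,"travel": [67.5,0,11.5],"yaw": 0},{"fingers": 0,"travel": [72.5,0,13.5],"yaw": 0},{"fingers": 0,"travel": [77,0,15.5],"yaw": 0},{"fingers": 0,"travel": [81,0,17.5],"yaw": 0},{"fingers": 0,"travel": [85,0,20],"yaw": 0},{"fingers": 0,"travel": [87,0,23],"yaw": 0},{"fingers": 0,"travel": [89,0,26.5],"yaw": 0},{"fingers": 0,"travel": [91,0,29],"yaw": 0}]}}

```text
time: 5.58
tool_pos: [0.476, -0.0564, 0.1042]
tool_rot: [0.064, 0.998, -0.0, -0.0]
wrist_force: [-0.0, 0.1, 0.4]
gripper_width: 0.005
gripper_force: 0.0
```

Call:
{"fn": "step_arm", "kwargs": {"motion": [{"fingers": 0,"travel": [0,0,1.5],"yaw": 0},{"fingers": 0,"travel": [0,0,3],"yaw": 0},{"fingers": 0,"travel": [0,0,3],"yaw": 0},{"fingers": 0,"travel": [0,0,3],"yaw": 0}]}}

```text
time: 6.08
tool_pos: [0.4763, -0.0564, 0.1015]
tool_rot: [0.064, 0.998, -0.0, 0.0]
wrist_force: [-0.6, 0.5, -0.5]
gripper_width: 0.003
gripper_force: 0.0
```

Run:
```python
from h import *
from workcell import manip,imaging
s=manip.observe();f=imaging.grab_frame('wrist')
print(s['wrist_force'],go(s,at(fl,0,-60.5,102)))
pickle.dump((s,f),open('w2.pkl','wb'));g=imaging.grab_frame('side')['color'][200:270,265:335,::-1]
o=np.zeros((480,800,3),np.uint8);o[:,:400]=cv2.resize(f['color'][:,120:520,::-1],(400,480));o[:400,400:]=cv2.resize(g,(400,400));cv2.imwrite('pics/w2.png',o)
```

```text
[-0.55633577  0.49570072 -0.48172089] (array([-0.30192781,  0.23940375, -0.48161485]), np.float64(-0.0002597144138224184))
```

View pics/w2.png

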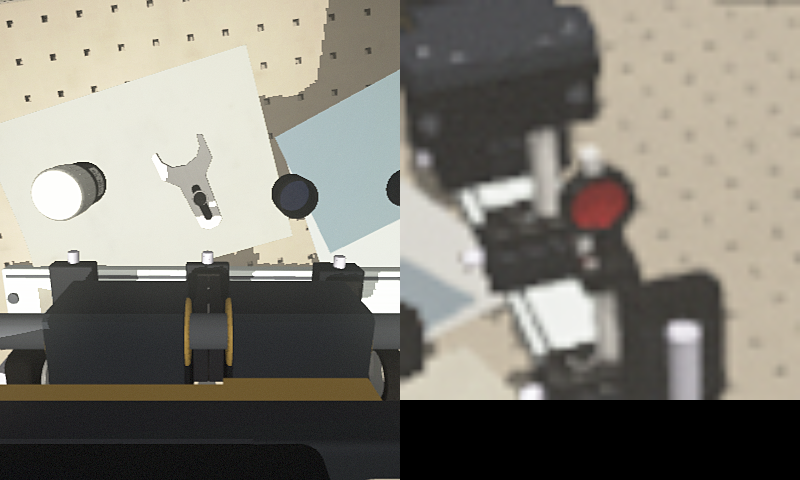

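The arm is still upright: the red filter is at about (300,236) in the side view, unchanged. The tip must have passed over or beside the tab, so I'll check where the fingers are relative to it in the side view.

Run:
```python
from h import *
from workcell import manip,imaging
s=manip.observe();g=imaging.grab_frame('side');pickle.dump((s,g),open('s2.pkl','wb'))
def red(f):
    im=f['color'].astype(int);sub=np.zeros(im.shape[:2],bool);sub[215:260,275:325]=1
    m=(im[:,:,0]>1.8*im[:,:,1])&(im[:,:,0]>70)&sub;v,u=np.nonzero(m);return u.mean(),v.mean(),m.sum()
print(red(S),red(g))
print('tcp px',px(g,s['tool_pos']),'tip+70',px(g,s['tool_pos']+[0,0,.07]),'pred tab',px(g,at(fl,0,-5,133)),'filter c',px(g,at(fl,0,-2,111)), 'down filter',px(g,at(fl,0,-33,98)))
x0,y0=240,165
o=cv2.resize(g['color'][y0:y0+100,x0:x0+100,::-1],(600,600),interpolation=cv2.INTER_CUBIC)
b=cv2.resize(S['color'][y0+40:y0+100,x0+40:x0+73,::-1],(200,364),interpolation=cv2.INTER_CUBIC)
for P,c in[(s['tool_pos'],(0,255,0)),(s['tool_pos']+[0,0,.019],(0,255,255)),(at(fl,0,-5,133),(255,0,255))]:
    q=(px(g,P)-[x0,y0]+.5)*6;cv2.drawMarker(o,(int(q[0]),int(q[1])),c,0,10,1)
z=np.zeros((600,800,3),np.uint8);z[:,:600]=o;z[:364,600:]=b;cv2.imwrite('pics/s2.png',z)
```

```text
(np.float64(299.2830188679245), np.float64(235.58490566037736), np.int64(53)) (np.float64(299.1454545454545), np.float64(235.65454545454546), np.int64(55))
tcp px [277.18315368 242.58188356] tip+70 [275.11091882 218.20375387] pred tab [298.50597001 227.23131454] filter c [300.08555922 234.50018149] down filter [288.23116707 241.41133415]
```

View pics/s2.png

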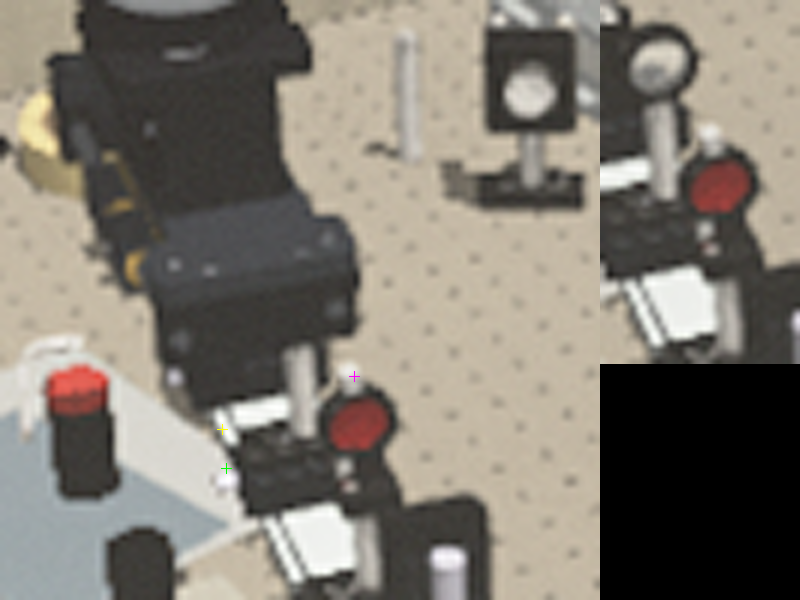

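Run:
```python
from h import *
s,g=pickle.load(open('s2.pkl','rb'));R=Rn.from_quat(s['tool_rot']).as_matrix();p=s['tool_pos']
f=lambda t:((px(g,p+R@np.array(t)/1e3)-[240,165]+.5)*6).round()
print(R.round(3))
for t in[(37,-95,-70),(-37,-95,-70),(37,95,-70),(-37,95,-70),(95,-37,-70),(-95,-37,-70),(37,-37,-70),(-37,-37,-70),(0,0,-70),(0,0,-50),(0,0,0)]:print(t,f(t))
print(s['q'],s['gripper_width'])
ws,wf=pickle.load(open('w2.pkl','rb'));T=wf['tool_from_camera'];Ti=np.linalg.inv(T)
for t in[(0,0,0),(0,0,-19),(0,0,-70),(37,-95,-70)]:
    q=wf['K']@(Ti@np.array([*np.array(t)/1e3,1]))[:3];print('wrist px',t,q[:2]/q[2])
```

```text
[[-0.992  0.128  0.   ]
 [ 0.128  0.992 -0.   ]
 [-0.    -0.    -1.   ]]
(37, -95, -70) [182. 471.]
(-37, -95, -70) [376. 431.]
(37, 95, -70) [ 69. 225.]
(-37, 95, -70) [241. 193.]
(95, -37, -70) [ -7. 420.]
(-95, -37, -70) [473. 323.]
(37, -37, -70) [144. 389.]
(-37, -37, -70) [331. 352.]
(0, 0, -70) [214. 322.]
(0, 0, -50) [217. 365.]
(0, 0, 0) [226. 468.]
[-0.57755328  0.03764157  0.62344571  2.00030543 -0.02446339  1.11071429
  1.49838114] 0.002815077367087199
wrist px (0, 0, 0) [326.7047209  267.68668714]
wrist px (0, 0, -19) [326.58796845 280.75941707]
wrist px (0, 0, -70) [326.1277445  332.29052809]
wrist px (37, -95, -70) [ 53.59553945 237.1821879 ]
```

Run:
```python
from h import *
s,g=pickle.load(open('s2.pkl','rb'))
D=np.abs(g['color'].astype(int)-S['color']).max(2)
print('cols 262..308')
for v in range(214,250):print(v,''.join('#' if D[v,u]>40 else ('+' if D[v,u]>20 else '.') for u in range(262,309)))
ws,wf=pickle.load(open('w1.pkl','rb'));print(g['color'][236:246,272:284].mean(2).astype(int))
```

```text
cols 262..308
214 ...############+.......##########+####.........
215 ...#############.......#########++####.........
216 ...+############.......#########.#####.........
217 ...+############.......#########..####.........
218 ...############+.......########+.#####+........
219 ...########+............+####+..######.........
220 ...+######................+++..#######.........
221 ...+##+##+.................+++.#####+..........
222 ....###.+................+###+..++.............
223 ...+###+.................+++...................
224 ...+####.......................................
225 ....#####+.....................................
226 ....+#####.....................................
227 .....#####.....................................
228 ........##.....................................
229 ...............................................
230 ...............................................
231 ...............................................
232 ...............................................
233 ...............................................
234 ..........................................
[... 596 characters left out ...]
.................................
247 ...............................................
248 ...............................................
249 ...............................................
[[181 152 145 130 163 239 216 144 135 121 100  65]
 [216 208 192 141 106 225 242 159  51  54  55  68]
 [213 214 204 170 129 165 227 169  56  59  57  56]
 [213 212 215 211 185 119 106  93  63  68  62  63]
 [212 211 215 215 219 152  55  52  65  72  80  74]
 [214 214 212 214 217 187 112  55  59  71  80  74]
 [214 213 213 213 214 220 153  51  58  59  58  59]
 [215 214 213 215 215 225 198 117  55  63  59  59]
 [213 213 215 188 227 245 246 180  57  65  71  73]
 [214 213 214 182 231 244 239 171  60  62  63  77]]
```

Run:
```python
from h import *
s,g=pickle.load(open('s2.pkl','rb'))
P=np.array([.23473,.60555,.18407]);R=Rn.from_quat([.1838,.98296,0,0]).as_matrix()
f=lambda t:px(S,P+R@np.array(t)/1e3).round(1)
print('start tcp',f((0,0,0)),f((0,43,0)),f((0,-43,0)),f((0,0,-70)),f((0,0,-200)))
o=np.zeros((600,800,3),np.uint8)
o[:300,:400]=cv2.resize(S['color'][75:150,70:170,::-1],(400,300),interpolation=cv2.INTER_CUBIC)
for t,c in[((0,0,0),(0,255,0)),((0,43,0),(0,255,255)),((0,-43,0),(255,0,255)),((0,0,-70),(255,255,0))]:
    q=((f(t)-[70,75]+.5)*4).astype(int);cv2.drawMarker(o,tuple(int(v) for v in q),c,0,9,1)
for i,n in enumerate(('w1','w2')):
    w=pickle.load(open(n+'.pkl','rb'))[1]['color'][240:390,278:378,::-1]
    o[:300,400+200*i:600+200*i]=cv2.resize(w,(200,300),interpolation=cv2.INTER_CUBIC)
o[300:,:400]=cv2.resize(g['color'][170:245,240:340,::-1],(400,300),interpolation=cv2.INTER_CUBIC)
o[300:,400:]=cv2.resize(S['color'][170:245,240:340,::-1],(400,300),interpolation=cv2.INTER_CUBIC)
cv2.imwrite('pics/chk.png',o)
```

```text
start tcp [124.5 135.7] [127.6 130.4] [121.2 141.2] [119.  114.3] [108.   71.4]
```

View pics/chk.png

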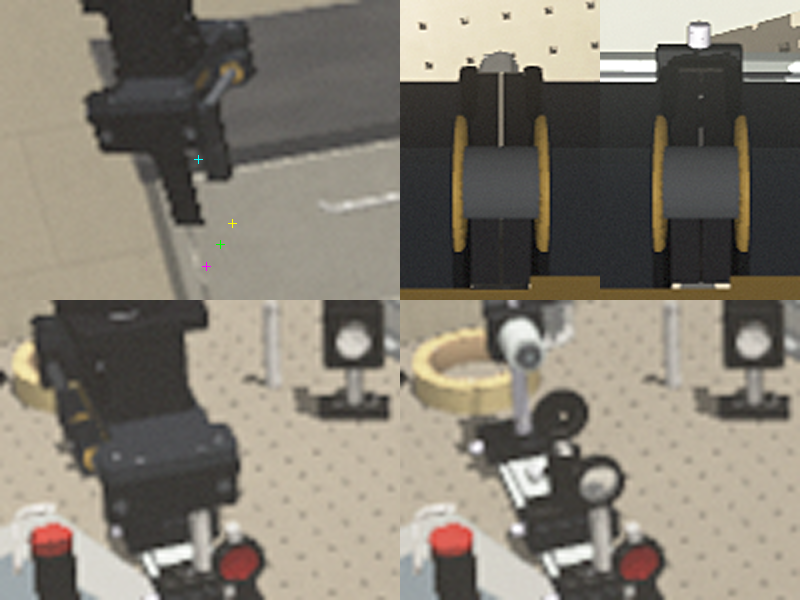

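Run:
```python
from h import *
from workcell import manip,imaging
print(manip.grip_depth,[a for a in dir(manip) if a[0]!='_'])
s,f=pickle.load(open('w1.pkl','rb'));Ti=np.linalg.inv(f['tool_from_camera'])
print(f['tool_from_camera'][:3,3],f['K'][0])
def p(t):
    q=f['K']@(Ti@np.array([*np.array(t)/1e3,1]))[:3];return (q[:2]/q[2]).round(1)
for z in(0,-10,-20,-30,-36,-45):print(z,p((9.5,15,z)),p((9.5,-15,z)),p((-9.5,15,z)))
g=pickle.load(open('s2.pkl','rb'))
# gray profile down centre and prong columns in w1/w2
w2=pickle.load(open('w2.pkl','rb'))[1]['color'].mean(2)
w1=f['color'].mean(2)
for u in(312,318,322,328,334,338,346):print(u,w1[258:300:2,u].astype(int),'|',w2[258:300:2,u].astype(int))
```

```text
0.0187 ['IKError', 'grip_depth', 'hand_in', 'observe']
[ 0.07308077  0.00068784 -0.19914075] [384.40173937   0.         328.02008933]
0 [354.3 251.2] [299.1 251.2] [353.7 283.8]
-10 [355.6 257.1] [297.7 257.1] [354.9 291. ]
-20 [357.  263.6] [296.2 263.6] [356.2 299. ]
-30 [358.5 270.7] [294.4 270.7] [357.7 307.8]
-36 [359.5 275.4] [293.3 275.4] [358.7 313.5]
-45 [361.2 283. ] [291.5 283. ] [360.2 322.9]
312 [220 220 218 219 220 189  64 228  43  49  44  46  44  44  43  42  41  37
  39  38  38] | [227 236  22  62  87  85  61  53  54  53  51  51  52  47  51  46  47  45
  48  44  42]
318 [218 217 217 218 217 222 183 101 107  83  49  52  49  49  46  46  47  48
  44  45  45] | [229 235  28  62  86  54  51  48  66  59  55  50  52  49  50  51  50  49
  46  46  44]
322 [217 218 218 218 224 124 124 128 126  77  52  51  50  47  45  48  45  48
  42  43  46] | [179 184 180  51  84  58  53  50  71  55  54  54  49  51  52  50  49  47
  47  50  46]
328 [217 216 216 218 113 130 126 127 129 166 139 142 138 140 136 137 139 135
 137 136 138] | [253 251 253 111  79  55  50  48  65  65  53  63  50  52  49 122  45  48
  49  45  48]
334 [215 216 216 219 163  81  84  89  94  79  49  49  47  49  45  47  47  44
  46  42  41] | [117 128  39  56  80  54  50  50  69  53  54  54  48  51  48  49  48  47
  45  44  44]
338 [216 216 215 215 214 216 216 223 238  70  46  48  47  46  45  44  45  43
  43  46  43] | [126 131  44  60  81  55  49  51  65  53  53  52  49  46  50  49  44  41
  43  45  44]
346 [214 215 214 214 215 213 213 222  32  44  42  45  46  44  42  45  41  39
  33  35  40] | [130 131  44  58  78  66  51  57  52  48  50  48  47  44  45  46  37  46
  40  37  42]
```

The start pose and both hand views agree: the visible fingertips are about 35 mm short of the reported TCP, so my sweep passed over the tab. I'll go back over the top and repeat the push 35 mm lower.

Call:
{"fn": "step_arm", "kwargs": {"motion": [{"fingers": 0,"travel": [0,0,-25],"yaw": 0},{"fingers": 0,"travel": [0,0,-50],"yaw": 0},{"fingers": 0,"travel": [-30,0,-55],"yaw": 0},{"fingers": 0,"travel": [-60,0,-55],"yaw": 0},{"fingers": 0,"travel": [-91,0,-55],"yaw": 0},{"fingers": 0,"travel": [-91,0,-50],"yaw": 0},{"fingers": 0,"travel": [-91,0,-25],"yaw": 0},{"fingers": 0,"travel": [-91,0,0],"yaw": 0},{"fingers": 0,"travel": [-91,0,4],"yaw": 0},{"fingers": 0,"travel": [-91,0,4],"yaw": 0},{"fingers": 0,"travel": [-91,0,4],"yaw": 0}]}}

```text
time: 7.6
tool_pos: [0.567, -0.0681, 0.0986]
tool_rot: [0.064, 0.998, 0.0, 0.001]
wrist_force: [-0.6, 1.1, -0.7]
gripper_width: 0.004
gripper_force: 0.0
```

Run:
```python
from h import *
from workcell import manip,imaging
s=manip.observe();g=imaging.grab_frame('side');print(s['wrist_force'],go(s,at(fl,0,30,98)))
D=np.abs(g['color'].astype(int)-S['color']).max(2)
for v in range(212,245):print(v,''.join('#' if D[v,u]>40 else ('+' if D[v,u]>20 else '.') for u in range(270,330)))
R=Rn.from_quat(s['tool_rot']).as_matrix()
for t in[(0,0,0),(0,0,-35),(9.5,-10,-35),(-9.5,-10,-35)]:print(t,px(g,s['tool_pos']+R@np.array(t)/1e3))
```

```text
[-0.56197142  1.09862865 -0.66534513] (array([0.67061712, 0.19121964, 0.59002746]), np.float64(-0.00019892698207858158))
212 ...................................+########################
213 ....................................########################
214 ....................................########################
215 ....................................########################
216 ....................................#######################+
217 ....................................##################++....
218 ....................................############+++.........
219 ....................................###########.............
220 ....................................###########+............
221 ....................+...............############............
222 ....................++..............+###########............
223 ....................++..............+###########............
224 ....................++...............+##########............
225 .....................++....++.........########++............
226 ....................++....+###........+##++.................
227 
[... 632 characters left out ...]
.............
237 ....+..###......++...+......................................
238 .......+##......++............+.............................
239 ........++..................................................
240 ............................................................
241 ..........................+#+...............................
242 ..........................+#+...............................
243 .......+++..................................................
244 ......####..................................................
(0, 0, 0) [312.90144851 236.06504406]
(0, 0, -35) [312.4612197  224.22780254]
(9.5, -10, -35) [310.03294661 227.08595405]
(-9.5, -10, -35) [317.45655279 225.55344586]
```

The fingertip now shows at (312,226) in the side view, at the height of the tab (298,227), which matches the 35 mm offset. I'll repeat the sweep.

Call:
{"fn": "step_arm", "kwargs": {"motion": [{"fingers": 0,"travel": [8,0,0.5],"yaw": 0},{"fingers": 0,"travel": [14,0,0.5],"yaw": 0},{"fingers": 0,"travel": [20,0,0],"yaw": 0},{"fingers": 0,"travel": [26,0,-0.5],"yaw": 0},{"fingers": 0,"travel": [31,0,-1],"yaw": 0},{"fingers": 0,"travel": [36,0,-1],"yaw": 0},{"fingers": 0,"travel": [41,0,-0.5],"yaw": 0},{"fingers": 0,"travel": [45.5,0,1],"yaw": 0},{"fingers": 0,"travel": [50,0,2.5],"yaw": 0},{"fingers": 0,"travel": [54,0,4.5],"yaw": 0}]}}

```text
time: 8.9
tool_pos: [0.5126, -0.061, 0.0929]
tool_rot: [0.064, 0.998, 0.0, -0.0]
wrist_force: [0.5, 0.8, 0.6]
gripper_width: 0.003
gripper_force: 0.6
```

```bash
cat >> h.py <<'E'
def red(f):
    im=f['color'].astype(int);sub=np.zeros(im.shape[:2],bool);sub[215:260,272:325]=1
    m=(im[:,:,0]>1.8*im[:,:,1])&(im[:,:,0]>70)&sub;v,u=np.nonzero(m);return (u.mean(),v.mean(),m.sum()) if m.any() else None
def pth(g):
    for th in(0,.4,.7,.9,1.2,1.45,1.57):
        c,s=np.cos(th),np.sin(th);print(th,px(g,at(fl,0,-10+10*c-23*s,88+10*s+23*c)).round(1))
E
python3 - <<'E'
from h import *
from workcell import manip,imaging
s=manip.observe();g=imaging.grab_frame('side');print(s['tool_pos'],s['wrist_force'],red(g));pth(g)
E
```

```text
[ 0.51262463 -0.06102135  0.09286566] [0.47328383 0.77918394 0.60200554] (np.float64(292.52), np.float64(237.16), np.int64(50))
0 [300.9 234.3]
0.4 [297.  234.4]
0.7 [294.1 235.4]
0.9 [292.4 236.4]
1.2 [290.1 238.4]
1.45 [288.7 240.4]
1.57 [288.2 241.4]
```

The arm is swinging: the red filter has moved to (292.5,237.2), which is θ ≈ 0.9. I'll continue the push.

Call:
{"fn": "step_arm", "kwargs": {"motion": [{"fingers": 0,"travel": [4,0,1.5],"yaw": 0},{"fingers": 0,"travel": [8,0,3.5],"yaw": 0},{"fingers": 0,"travel": [13.5,0,6.5],"yaw": 0},{"fingers": 0,"travel": [18.5,0,8.5],"yaw": 0},{"fingers": 0,"travel": [23,0,10.5],"yaw": 0},{"fingers": 0,"travel": [27,0,12.5],"yaw": 0},{"fingers": 0,"travel": [31,0,15],"yaw": 0},{"fingers": 0,"travel": [33,0,18],"yaw": 0},{"fingers": 0,"travel": [35,0,21.5],"yaw": 0},{"fingers": 0,"travel": [36,0,24],"yaw": 0},{"fingers": 0,"travel": [36,0,25.5],"yaw": 0},{"fingers": 0,"travel": [36,0,26.5],"yaw": 0},{"fingers": 0,"travel": [36,0,26.5],"yaw": 0},{"fingers": 0,"travel": [36,0,26.5],"yaw": 0}]}}

```text
time: 10.7
tool_pos: [0.4773, -0.0565, 0.0665]
tool_rot: [0.064, 0.998, -0.0, 0.0]
wrist_force: [0.3, -0.5, 0.7]
gripper_width: 0.006
gripper_force: 0.0
```

Run:
```python
from h import *
from workcell import manip,imaging
s=manip.observe();g=imaging.grab_frame('side');print(go(s,at(fl,0,-60.5,67)),s['wrist_force'],red(g))
```

```text
(array([ 0.68083609,  0.25896931, -0.49921234]), np.float64(-0.0003006506207049568)) [ 0.30890494 -0.52784444  0.72460616] (np.float64(287.47058823529414), np.float64(242.7450980392157), np.int64(51))
```

The filter is at (287.5,242.7), which matches θ ≈ 1.57. I'll press slightly to confirm the stop, then lift.

Call:
{"fn": "step_arm", "kwargs": {"motion": [{"fingers": 0,"travel": [0,0,1],"yaw": 0},{"fingers": 0,"travel": [0,0,2],"yaw": 0},{"fingers": 0,"travel": [0,0,2],"yaw": 0},{"fingers": 0,"travel": [0,0,2],"yaw": 0}]}}

```text
time: 11.25
tool_pos: [0.4772, -0.0565, 0.0644]
tool_rot: [0.064, 0.998, -0.0, -0.0]
wrist_force: [-0.1, 0.3, -0.8]
gripper_width: 0.005
gripper_force: 0.0
```

Call:
{"fn": "step_arm", "kwargs": {"motion": [{"fingers": 0,"travel": [0,0,-10],"yaw": 0},{"fingers": 0,"travel": [0,0,-40],"yaw": 0},{"fingers": 0,"travel": [0,0,-80],"yaw": 0},{"fingers": 0,"travel": [0,0,-90],"yaw": 0},{"fingers": 0,"travel": [0,0,-90],"yaw": 0},{"fingers": 0,"travel": [0,0,-90],"yaw": 0}]}}

```text
time: 12.0
tool_pos: [0.4766, -0.0565, 0.1535]
tool_rot: [0.064, 0.998, -0.0, -0.001]
wrist_force: [-0.2, 1.4, -0.4]
gripper_width: 0.006
gripper_force: 0.0
```

Run:
```python
from h import *
from workcell import manip,imaging
s=manip.observe();g=imaging.grab_frame('side');print(red(g),s['tool_pos'])
for z in(155,68):print(z,go(s,at(ir,-38,0,z)))
```

```text
(np.float64(287.531914893617), np.float64(243.06382978723406), np.int64(47)) [ 0.47655223 -0.05645535  0.15354077]
155 (array([-60.80794575, 230.07442571,  -1.63224236]), np.float64(-0.00017619680345268648))
68 (array([-60.93014324, 230.10754984,  85.36766551]), np.float64(-0.00017619680345268648))
```

Call:
{"fn": "step_arm", "kwargs": {"motion": [{"fingers": 0,"travel": [-10,38,0],"yaw": 0},{"fingers": 0,"travel": [-20,76,0],"yaw": 0},{"fingers": 0,"travel": [-30,115,0],"yaw": 0},{"fingers": 0,"travel": [-40,153,0],"yaw": 0},{"fingers": 0,"travel": [-50,191,0],"yaw": 0},{"fingers": 0,"travel": [-61,230,0],"yaw": 0},{"fingers": 0,"travel": [-61,230,0],"yaw": 0},{"fingers": 0,"travel": [-61,230,0],"yaw": 0},{"fingers": 0,"travel": [-61,230,20],"yaw": 0},{"fingers": 0,"travel": [-61,230,40],"yaw": 0},{"fingers": 0,"travel": [-61,230,50],"yaw": 0},{"fingers": 0,"travel": [-61,230,50],"yaw": 0}]}}

```text
time: 13.55
tool_pos: [0.5668, 0.1629, 0.104]
tool_rot: [0.065, 0.998, -0.0, -0.0]
wrist_force: [-0.9, 0.7, 0.4]
gripper_width: 0.008
gripper_force: 0.0
```

Run:
```python
from h import *
from workcell import manip,imaging
s=manip.observe();g=imaging.grab_frame('side');f=imaging.grab_frame('wrist');w=wcam(s,f)
print(red(g),s['wrist_force'],s['tool_pos'],go(s,at(ir,-38,0,67)))
print('iris hole wrist px',px(w,at(ir,0,0,111)),'side',px(g,at(ir,0,0,111)))
D=np.abs(g['color'].astype(int)-S['color']).max(2)
for v in range(178,206):print(v,''.join('#' if D[v,u]>40 else '.' for u in range(255,300)))
R=Rn.from_quat(s['tool_rot']).as_matrix()
for t in[(9.5,-10,-35),(-9.5,-10,-35)]:print(t,px(g,s['tool_pos']+R@np.array(t)/1e3))
o=np.zeros((480,800,3),np.uint8);o[:,:500]=f['color'][:,:500,::-1];o[:300,500:]=cv2.resize(g['color'][165:225,250:310,::-1],(300,300),interpolation=cv2.INTER_CUBIC)
cv2.imwrite('pics/ir.png',o)
```

```text
(np.float64(287.51063829787233), np.float64(243.10638297872342), np.int64(47)) [-0.85454388  0.74499926  0.42904061] [0.56682067 0.16286721 0.1040385 ] (array([ 0.50585649,  1.00152614, 37.03827117]), np.float64(-0.001205510674815432))
iris hole wrist px [257.09140264 271.31306395] side [280.39453847 197.89825271]
178 ...........#########.####....................
179 ...........###############...................
180 ...........####.##########...................
181 ............##..##########...................
182 ...................#######...................
183 ..................#.######...................
184 ....................##.......................
185 .............................................
186 .............................................
187 .............................................
188 .............................................
189 .............................................
190 .............................................
191 .............................................
192 .............................................
193 .............................................
194 .............................................
195 .............................................
196 .............................................
197 .............................................
198 .............................................
199 .............................................
200 .............................................
201 .............................................
202 #............................................
203 .............................................
204 #............................................
205 ....##...................##..................
(9.5, -10, -35) [274.01374749 185.07257943]
(-9.5, -10, -35) [280.66341167 183.89340298]
```

View pics/ir.png

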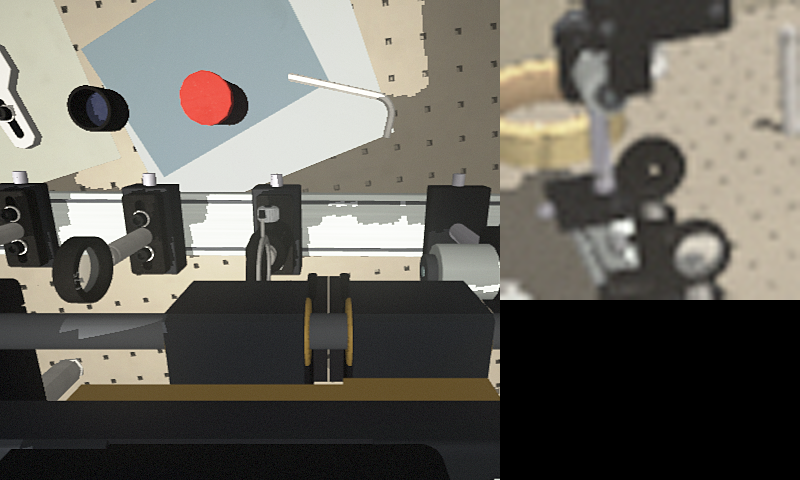

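The side view shows the fingertip at (277,184), laser-side of and above the iris hole at (280.6,199), as predicted. I'll descend and hold.

Call:
{"fn": "step_arm", "kwargs": {"motion": [{"fingers": 0,"travel": [0.5,1,12],"yaw": 0},{"fingers": 0,"travel": [0.5,1,24],"yaw": 0},{"fingers": 0,"travel": [0.5,1,36],"yaw": 0},{"fingers": 0,"travel": [0.5,1,36],"yaw": 0},{"fingers": 0,"travel": [0.5,1,36],"yaw": 0}]}}

```text
time: 14.28
tool_pos: [0.567, 0.1648, 0.0685]
tool_rot: [0.064, 0.998, -0.0, 0.0]
wrist_force: [0.0, 0.4, -0.5]
gripper_width: 0.002
gripper_force: 0.0
```

Call:
{"fn": "step_arm", "kwargs": {"motion": [{"fingers": 0,"travel": [0,0,0]},{"fingers": 0,"travel": [0,0,0]},{"fingers": 0,"travel": [0,0,0]},{"fingers": 0,"travel": [0,0,0]},{"fingers": 0,"travel": [0,0,0]},{"fingers": 0,"travel": [0,0,0]},{"fingers": 0,"travel": [0,0,0]},{"fingers": 0,"travel": [0,0,0]},{"fingers": 0,"travel": [0,0,0]},{"fingers": 0,"travel": [0,0,0]},{"fingers": 0,"travel": [0,0,0]},{"fingers": 0,"travel": [0,0,0]},{"fingers": 0,"travel": [0,0,0]},{"fingers": 0,"travel": [0,0,0]},{"fingers": 0,"travel": [0,0,0]},{"fingers": 0,"travel": [0,0,0]},{"fingers": 0,"travel": [0,0,0]},{"fingers": 0,"travel": [0,0,0]},{"fingers": 0,"travel": [0,0,0]},{"fingers": 0,"travel": [0,0,0]}]}}

```text
$.motion[0]: bad value
```

Run:
```python
from h import *
from workcell import manip,imaging
s=manip.observe();g=imaging.grab_frame('side')
print(red(g),s['wrist_force'],s['tool_pos'],go(s,at(ir,-38,0,67)))
D=np.abs(g['color'].astype(int)-S['color']).max(2)
for v in range(182,202):print(v,''.join('#' if D[v,u]>30 else '.' for u in range(262,292)))
print(g['color'][195:204,276:286].mean(2).astype(int));print(S['color'][195:204,276:286].mean(2).astype(int))
```

```text
(np.float64(287.5), np.float64(243.0), np.int64(48)) [ 0.04155065  0.36825016 -0.45929183] [0.56703868 0.16478923 0.06854034] (array([ 0.50957331, -0.95916288,  1.54041208]), np.float64(-0.00022945260304655087))
182 ......###...##################
183 ......##....##################
184 ........####.#################
185 ......###################.....
186 .......#############..........
187 .......############...........
188 .........##########...........
189 ..........#########...........
190 ..........#########...........
191 ..........#########...........
192 ..........#########...........
193 ..........######..............
194 ...........###................
195 ...........##.................
196 ..............................
197 ..............................
198 ..............................
199 ..............................
200 ..............................
201 ..............................
[[ 53  54  51  52  55  52  51  51  49  41]
 [ 51  51  49  49  52  50  53  53  49  49]
 [ 52  51  52  60  66  52  48  49  58  49]
 [ 52  48  48  65 122 102  45  53  60  55]
 [ 50  53  54  55 132 111  47  50  53  53]
 [ 55  50  52  53  49  47  47  55  56  48]
 [ 54  55  51  49  47  51  52  59  53  51]
 [ 55  54  56  56  57  57  58  48  52 113]
 [ 47  55  59  59  61  58  51  70  99 162]]
[[ 53  54  55  56  59  56  57  57  57  49]
 [ 56  56  55  53  56  54  55  53  55  51]
 [ 57  56  53  62  64  60  53  53  61  55]
 [ 55  54  56  65 119 101  55  52  66  59]
 [ 55  56  59  58 129 111  53  56  61  57]
 [ 58  60  57  58  55  51  53  61  62  56]
 [ 62  54  58  52  54  51  59  66  58  56]
 [ 56  59  66  67  72  69  62  55  57 114]
 [ 55  63  72  72  75  72  53  68  98 159]]
```

Call:
{"fn": "step_arm", "kwargs": {"motion": [{"fingers": 0,"travel": [0,0,0],"yaw": 0},{"fingers": 0,"travel": [0,0,0],"yaw": 0},{"fingers": 0,"travel": [0,0,0],"yaw": 0},{"fingers": 0,"travel": [0,0,0],"yaw": 0},{"fingers": 0,"travel": [0,0,0],"yaw": 0},{"fingers": 0,"travel": [0,0,0],"yaw": 0},{"fingers": 0,"travel": [0,0,0],"yaw": 0},{"fingers": 0,"travel": [0,0,0],"yaw": 0},{"fingers": 0,"travel": [0,0,0],"yaw": 0},{"fingers": 0,"travel": [0,0,0],"yaw": 0},{"fingers": 0,"travel": [0,0,0],"yaw": 0},{"fingers": 0,"travel": [0,0,0],"yaw": 0},{"fingers": 0,"travel": [0,0,0],"yaw": 0},{"fingers": 0,"travel": [0,0,0],"yaw": 0},{"fingers": 0,"travel": [0,0,0],"yaw": 0},{"fingers": 0,"travel": [0,0,0],"yaw": 0},{"fingers": 0,"travel": [0,0,0],"yaw": 0},{"fingers": 0,"travel": [0,0,0],"yaw": 0},{"fingers": 0,"travel": [0,0,0],"yaw": 0},{"fingers": 0,"travel": [0,0,0],"yaw": 0}]}}

```text
time: 16.82
tool_pos: [0.5669, 0.1648, 0.0685]
tool_rot: [0.064, 0.998, -0.0, 0.0]
wrist_force: [-0.5, 0.5, -0.3]
gripper_width: 0.007
gripper_force: 0.0
```

Call:
{"fn": "step_arm", "kwargs": {"motion": [{"fingers": 0,"travel": [0,0,0],"yaw": 0},{"fingers": 0,"travel": [0,0,0],"yaw": 0},{"fingers": 0,"travel": [0,0,0],"yaw": 0},{"fingers": 0,"travel": [0,0,0],"yaw": 0},{"fingers": 0,"travel": [0,0,-20],"yaw": 0},{"fingers": 0,"travel": [0,0,-60],"yaw": 0},{"fingers": 0,"travel": [0,0,-110],"yaw": 0},{"fingers": 0,"travel": [0,0,-150],"yaw": 0},{"fingers": 0,"travel": [0,40,-170],"yaw": 0},{"fingers": 0,"travel": [0,80,-180],"yaw": 0},{"fingers": 0,"travel": [0,110,-180],"yaw": 0},{"fingers": 0,"travel": [0,110,-180],"yaw": 0},{"fingers": 0,"travel": [0,110,-180],"yaw": 0},{"fingers": 0,"travel": [0,110,-180],"yaw": 0}]}}

```text
time: 18.58
tool_pos: [0.5813, 0.2724, 0.2487]
tool_rot: [0.065, 0.998, -0.0, 0.0]
wrist_force: [-0.4, 0.0, -0.3]
gripper_width: 0.003
gripper_force: 0.0
```

Run:
```python
from h import *
from workcell import manip,imaging
s=manip.observe();g=imaging.grab_frame('side');t=imaging.grab_frame('top')
print(red(g),s['wrist_force'],s['tool_pos'],np.linalg.norm(s['tool_pos']+[0,0,.019]-at(ir,0,0,111)),s['time'])
D=np.abs(g['color'].astype(int)-S['color']).max(2)[215:310,240:330]>50
n,_,st,_=cv2.connectedComponentsWithStats(D.astype(np.uint8));print(st[1:][st[1:,4]>4]+[240,215,0,0,0])
```

```text
(np.float64(287.531914893617), np.float64(243.06382978723406), np.int64(47)) [-0.40850487  0.03408605 -0.28935823] [0.58130895 0.27244839 0.24865341] 0.21520879455925435 18.575
[[293 228  14  12  94]
 [284 240   8   7  46]
 [277 242   5   5  15]
 [294 242   3   5  13]
 [284 265   4   2   7]]
```

Only the filter arm has changed in the scene, and the hand is 215 mm from the iris. I'll hand in.

```bash
python3 -c "
from workcell import manip;print(manip.hand_in())"
```

```text
the job is handed in; nothing more can be done
None
```

Job handed in at about 18.6 s: the filter arm is down on its stop, the beam was blocked at the iris for over 2 s, and the hand is clear (215 mm from the iris opening); the first push missed over the tab because the visible fingertips sit about 35 mm short of the reported TCP, so I repeated it lower and chose a hold height that fits the required range with or without that offset; the verdict was not returned.

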